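# Free the burnisher's battery pack and set it to charge

## Robot

A 6-joint arm with a two-finger parallel gripper is mounted at the origin on the work surface. World frame = base frame: x ahead of the robot, y to its left, z up, the work surface at z = 0. Lengths are in m, angles in rad, forces in N, time in s.
With the tool pointing down it reaches from about 0.25 to 0.775 m from the base axis. Payload 4 kg.
Tool frame: the origin (TCP) lies on the centre line of the jaws, within the pads' length; the fingertips stand 14 mm ahead of it and the grasp point (between the pads) lies 5 mm behind it (robot.tcp_to_tips is the distance from the TCP to the fingertips, in m); z points along the fingers, y is the line along which they close (so a half turn about z gives the same grasp; the last joint's range is limited). The gripper opens to 94 mm and grips with 3 to 60 N. Pads are 16 mm wide; open, the fingers measure 119 mm over their backs; the gripper's body (75 mm by 177 mm) begins 78 mm behind the grasp point.
Start: joints at [1.14, 0.087, 1.371, -0, 1.684, -0.103], TCP at [0.177, 0.521, 0.22] pointing down, gripper open.
Joint ranges: [-3.1, 3.1], [-0.76, 2.03], [0.27, 2.55], [-1.08, 4.22], [0.17, 2.65], [-2.57, 2.57]. Speed limits (rad/s): [2.79, 2.79, 3.14, 3.14, 3.14, 3.14].

## Interface

Orientations are given as [roll, pitch, yaw] about the fixed x, y, z axes, in that order (R = Rz(yaw) Ry(pitch) Rx(roll)).
In Python, from bench import robot gives the robot as it stands.
- The arm moves only by the tool carry_out, never from a script. Its argument "increments" is a list of rows, each a list of 3 entries, a list of its own where there are three numbers: the closure in counts, from 0 (fully open) to 255 (shut), then the shift along the tool's x, y, z in mm, then the turn about the tool's z in degrees. In form: [[fingers, [dx, dy, dz], twist], ...]. A call has 1 to 8 rows; each row shifts and turns the commanded pose from where the row before left it, along the tool's axes as they then stand; what a row does not reach is not made up. A row lasts 1/10 s, in which the tool goes at most 50 mm and 8.59 degrees, less where a joint would pass 70% of its speed; a pose out of reach is approached as far as the arm can. A call with a gripper value outside its range is refused whole. The fingers move at their own pace and stop on an object; the grip force is fixed at half the most. Time passes only in rows, so rows that do not move let the fingers close. It gives the time, the measured TCP pose, the force, the opening and the grip force at its end, in the units of the state.
- robot.get_obs(): the state, without advancing time (a new reading comes with each control period).
- robot.snapshot(name): name is "side" or "top" or "wrist"; returns the picture (480x640x3 uint8, blue, green, red); there is no depth.
- robot.get_calibration(name): a dict with "vfov" (degrees; the focal length in pixels is half the picture's height over the tangent of half this angle, whatever the lens; pixels are square), "cx", "cy" (the principal point, pixels), "k1" (the pictures are not rectified: a ray, as slopes to the right and down, at radius r is drawn at 1 + k1 r^2 times it, then the intrinsics apply), "T" (4x4, takes a point from camera to world coordinates). Camera axes: x right, y down, z forward; pixel columns grow to the right and rows downward; lengths in m; the calibration is good to about 2 mm. A picture is of the moment at which its call begins: read the wrist's pose just before it. get_calibration takes no time and is no camera call; for the wrist camera it gives the pose at the moment of the call.
- robot.close_job(): hands the job in; it is judged then, once.
The state is a dict: "time": time; "joint_positions": joint angles; "qvel": joint speeds; "joint_torque": joint torques, N m; "tool_pos": TCP position; "ee_rot": TCP orientation; "wrist_force": force on the tool from outside, world axes, zero at the start; "wrist_torque": the same for the moment, N m; "width": finger opening in m; "finger_force": force on a finger pad.
Only numpy, scipy, OpenCV 4.12 (cv2) and the standard library are available. Lean on these libraries where they do the work, as an engineer would, in place of code of your own. Each camera call takes 0.05 s, during which the arm holds its last target. There are 200 camera calls.

## Task

Take the wooden-handled release rod from the tool block and push it down through the yellow-framed slot of the leather edge burnisher, feeling for the hidden release tab and pressing it gently, never hard, until the battery pack springs up. Then put the rod back in its hole in the tool block, lift the freed pack out and lower it gently, upright, to the bottom of the charger's pocket. Leave the jar, the tin and the hammer where they are.

Things in the scene. Friction and masses are not known exactly. Their poses are not given: they have to be found in the camera images.
- machine: cordless leather edge burnisher, fixed to the bench: dark green housing 230 mm long (its x) by 110 wide (y), flat aluminium cover with its top at z = 90 mm. Origin: centre of the underside. From x = 39 mm to the +x end a motor hump stands 22 mm above the cover (its knob 30 mm); a wooden spindle sticks out 96 mm beyond the +x end, at z = 70 mm
- slot (a point): centre of the mouth of the release slot, level with the cover's top (machine x = 4 mm, y = 0), axes as the machine. The slot, framed in yellow, is 22 mm long along x and 11 mm wide along y, goes straight down through the 6 mm cover, and leads to the hidden tab. The cover, too, must not be pushed with more than 20 N
- tab_nominal (a point): nominal top of the hidden release tab, 35 mm below the slot's mouth. The tab sits on an adjusting screw set differently on every machine: it truly rests 10 mm higher to 10 mm lower. It fills the space below the slot and yields like a spring: about 4 N at first, up to about 10 N; after 5 to 8 mm of travel the catch lets go; 8 to 9 mm down is a hard stop. It breaks above 20 N
- well (a point): centre of the battery well's mouth in the cover's top (machine x = -62 mm, y = 0), 53 by 39 mm, axes as the machine. A catch inside holds the pack down and lets go while the tab is pressed; a spring then lifts the pack by 15 mm in about 1 s. Keep the tab pressed until it is up; it then stays up by itself
- pack: battery pack, 50 (its x) by 36 (y) by 78 mm high, black with an orange cap, about 0.3 kg. Origin: centre of its underside, z up. It starts latched upright in the well, axes as the machine, origin 26 mm above the bench, its top 14 mm above the cover (29 mm once sprung up). Sprung up, it can be gripped across its 36 mm sides and pulled straight up, against a drag of up to 10 N
- rod: release rod: steel shank 8 mm thick, 80 mm long, below a round wooden handle 16 mm thick, 70 mm long; 150 mm in all, 60 g. Origin at the tip of the shank, z points along it to the handle. It starts standing upright in its hole in the tool block
- rod_tip (a point): the rod's free steel end (same point as the rod's origin)
- rod_grip (a point): middle of the rod's handle, 115 mm from the tip
- block: wooden tool block, fixed, 130 (x) by 60 (y) by 45 mm high; origin: centre of the underside. Six fixed steel and brass stamps stand in its +x half, up to 125 mm above the bench, the nearest 59 mm from the rod's hole
- hole (a point): mouth of the rod's hole, in the block's top (block x = -45 mm, y = 0): 12 mm wide, 35 mm deep, so that the tip stands 10 mm above the bench
- charger: drop-in battery charger, fixed: black base with a grey open-topped pocket, 66 (x) by 52 (y) mm outside and 58 by 44 mm inside, its rim 34 mm above the bench. The base is 12 mm high and reaches 61 mm to +x, with a raised end 28 mm high there. Origin: on the underside, below the middle of the pocket
- charger_seat (a point): centre of the pocket's floor, 12 mm above the bench (22 mm below the rim), axes as the charger. The pack stands in the pocket, either way round, with its long side along x
- jar: bystander: amber jar of edge dressing with a black lid, 56 mm wide, 65 mm high, on the bench; origin under its centre
- tin: bystander: brass wax tin, 72 mm wide, 30 mm high, on the bench; origin under its centre
- hammer: bystander: hammer with a steel head and wooden handle, lying on the bench; origin under its middle
Not all that is in view belongs to the job. What is shaped like the rod but purple is not meant.

How it is judged:
On the way:
1. with the rod's tip in the slot, at least 25 mm below the cover, the pack has sprung up by 10 mm or more (and is not pulled out) (z of rod_tip in the frame of slot below -0.025 m and x of rod_tip in the frame of slot between -0.014 and 0.014 m and y of rod_tip in the frame of slot between -0.008 and 0.008 m and z of pack in the frame of machine between 0.036 and 0.05 m), for 0.1 s.
At the end, for the whole second after the job is handed in: The pack stands in the charger's pocket: within 8 mm of its centre, at most 5 mm off the floor, tilted under 0.12 rad, at rest. The rod stands in its hole in the block: tip at least 30 mm deep, within 7 mm of its axis, tilted under 0.2 rad, at rest (horizontal distance between pack and charger_seat below 0.008 m and z of pack in the frame of charger_seat below 0.005 m and angle between pack's own z axis and vertical below 0.12 rad and linear speed of each of pack, rod below 0.02 m/s and horizontal distance between rod_tip and hole below 0.007 m and z of rod_tip in the frame of hole below -0.03 m and angle between rod's own z axis and vertical below 0.2 rad); the robot touches nothing.
It fails at once if the rod is pushed against the burnisher (its cover, slot or tab) with more than 20 N (contact force between rod and machine above 20 N).
It fails at once if the hand or arm pushes on the burnisher with more than 20 N (contact force between any of the fingers, the arm and machine above 20 N).
It fails at once if the pack is forced against the burnisher or its catch with more than 40 N (contact force between pack and machine above 40 N).
It fails at once if the pack is dropped or rammed into the charger: touches it while moving faster than 0.35 m/s, or presses on it with more than 60 N ((contact force between pack and charger above 0.5 N and linear speed of pack above 0.35 m/s) or contact force between pack and charger above 60 N).
It fails at once if a bystander (jar, tin or hammer) is moved by more than 20 mm (distance of any of jar, tin, hammer from where it was at the start of the episode above 0.02 m).
It also fails if it takes over 72 s, if anything falls off the work surface, if the arm or the gripper's body presses on something with over 40 N, if the wrist force passes 120 N, or if a joint passes its speed limit or range.

## Working session

There is one attempt and no reset: what is moved stays moved. The work goes in short steps, Python scripts to look and compute and a tool call to move; the robot and the scene stay as the last step left them, time stands still between calls to the robot, and variables do not carry over. Pictures are saved under pics/ and viewed, at most 10 in all, crops included, and the job is handed in when it is done.

Besides the shell and the picture viewer there is one more tool, called after "Request:" by a JSON object that holds its "fn" and its "kwargs". carry_out: Moves the arm, as the interface text tells. Its arguments: {"type":"object","properties":{"increments":{"type":"array","items":{"type":"array"}}},"required":["increments"]}

```bash
mkdir -p pics; ls; python3 - <<'E'
from bench import robot
import cv2
o=robot.get_obs();print(o)
for n in("top","side"):
    c=robot.get_calibration(n);print(n,c)
    cv2.imwrite(f"pics/{n}0.png",robot.snapshot(n))
print(robot.get_calibration("wrist"))
E
```

```text
pics
{'time': 0.0, 'joint_positions': array([ 1.13989875e+00,  8.79360183e-02,  1.37222490e+00, -1.30523539e-05,
        1.68360932e+00, -1.03092268e-01]), 'qvel': array([ 0.00069996, -0.00023929,  0.00024768,  0.00026922,  0.00068778,
       -0.00138635]), 'joint_torque': array([ 2.32407714e-03, -3.40183747e+01, -3.02429223e+01,  7.17944093e-02,
        3.29979323e-02, -1.84016540e-04]), 'tool_pos': array([0.17686924, 0.52024059, 0.21832942]), 'ee_rot': array([-3.13942530e+00, -2.11190387e-04,  2.81378566e+00]), 'wrist_force': array([-0.47754897, -0.73587778,  0.88836014]), 'wrist_torque': array([-0.0140717 ,  0.01753254, -0.00722077]), 'finger_force': 0.0, 'width': 0.09377385025066177}
top {'vfov': 51.472631999658596, 'cx': 316.7544099270224, 'cy': 235.6000534863117, 'k1': -0.12082700223284944, 'T': array([[-0.00979497, -0.9988812 ,  0.04626442,  0.5106221 ],
       [-0.9999486 ,  0.00990568,  0.00216429, -0.11103299],
       [-0.00262015, -0.04624085, -0.99892688,  1.2280339 ],
       [ 0.        ,  0.        ,  0.        ,  1.        ]])}
side {'vfov': 43.92583870908538, 'cx': 320.2036859871875, 'cy': 239.45835573695547, 'k1': -0.15471305471160937, 'T': array([[ 0.80977764, -0.30445955,  0.50156212, -0.02983968],
       [-0.58654631, -0.44184592,  0.67877508, -0.92134775],
       [ 0.01495362, -0.84384629, -0.53637657,  0.75329575],
       [ 0.        ,  0.        ,  0.        ,  1.        ]])}
{'vfov': 60.75202366460244, 'cx': 316.55394953421865, 'cy': 236.0699426069675, 'k1': -0.0096115532423902, 'T': array([[ 0.321493  ,  0.90782609,  0.26924717,  0.09753186],
       [ 0.94690762, -0.30736045, -0.09431607,  0.54768999],
       [-0.00286666,  0.28527415, -0.95844167,  0.38355618],
       [ 0.        ,  0.        ,  0.        ,  1.        ]])}
```

View pics/top0.png

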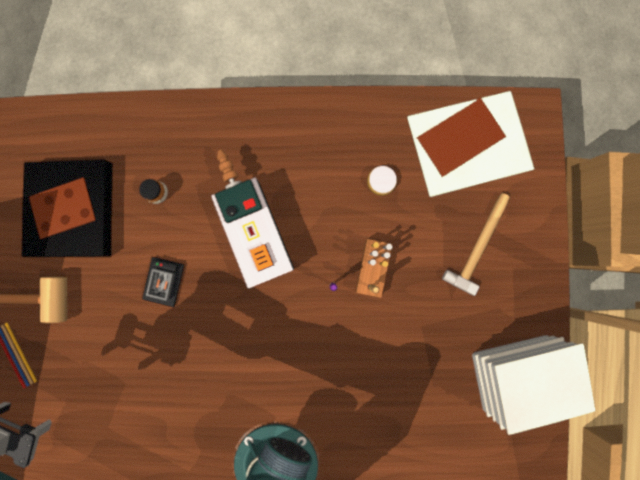

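View pics/side0.png

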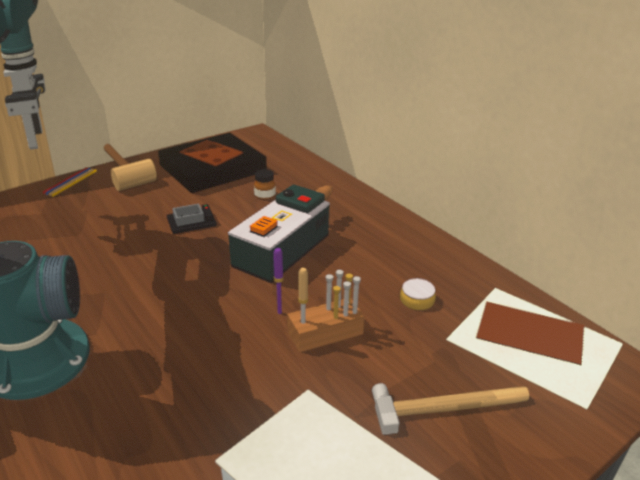

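The top view shows the burnisher with its hump up-left at about (237,200), yellow slot at (251,230) and orange cap at (261,258). The charger is at (163,281), the rod at (375,290), the purple decoy at (333,287), the jar at (152,190) and the tin at (383,180). The side view agrees: the purple rod stands left of the block and the wooden rod is at (303,285).

```bash
cat > h.py <<'E'
import cv2, numpy as np
from bench import robot
def K(c):
    f=240/np.tan(np.radians(c["vfov"]/2)); return np.array([[f,0,c["cx"]],[0,f,c["cy"]],[0,0,1]]),np.array([c["k1"],0,0,0.])
def rays(px,c):
    k,d=K(c); u=cv2.undistortPoints(np.array(px,float).reshape(-1,1,2),k,d)[:,0]
    return c["T"][:3,3],np.c_[u,np.ones(len(u))]@c["T"][:3,:3].T
def plane(px,c,z):
    o,r=rays(px,c); return (o+r*((z-o[2])/r[:,2])[:,None])[:,:2]
def proj(P,c):
    k,d=K(c); T=np.linalg.inv(c["T"]); return cv2.projectPoints(np.array(P,float).reshape(-1,1,3),cv2.Rodrigues(T[:3,:3])[0],T[:3,3],k,d)[0][:,0]
def blobs(im,lo,hi,box,n=2):
    x0,y0,x1,y1=box; m=cv2.inRange(cv2.cvtColor(im[y0:y1,x0:x1],cv2.COLOR_BGR2HSV),lo,hi)
    cs=sorted(cv2.findContours(m,cv2.RETR_EXTERNAL,cv2.CHAIN_APPROX_NONE)[0],key=cv2.contourArea,reverse=True)[:n]
    return [c+np.array([x0,y0]) for c in cs]
E
python3 - <<'E'
from h import *
im=cv2.imread("pics/top0.png"); c=robot.get_calibration("top")
def show(n,bl,z):
    for b in bl:
        p=cv2.minAreaRect(plane(b[:,0],c,z).astype(np.float32)); print(n,len(b),cv2.minAreaRect(b)[0],np.round(p[0],4),np.round(p[1],4),p[2])
show("yellow",blobs(im,(20,90,120),(35,255,255),(230,210,275,245)),.09)
show("orange",blobs(im,(5,150,150),(19,255,255),(235,235,285,280)),.104)
show("cover",blobs(im,(0,0,140),(180,60,255),(200,170,300,295),1),.09)
show("purple",blobs(im,(125,80,40),(160,255,255),(320,275,345,300),1),.15)
crop=np.hstack([cv2.resize(im[225:305,325:405],(400,400),interpolation=cv2.INTER_CUBIC),cv2.resize(im[245:325,125:205],(400,400),interpolation=cv2.INTER_CUBIC)])
cv2.imwrite("pics/crop0.png",crop)
E
```

```text
yellow 50 (250.75863647460938, 230.6034698486328) [0.5763 0.0429] [0.0385 0.0292] 22.59791374206543
orange 65 (261.1551513671875, 257.137939453125) [0.5152 0.0175] [0.0495 0.0358] 21.570384979248047
cover 326 (251.48275756835938, 232.70689392089844) [0.5721 0.0414] [0.2312 0.1124] 21.562803268432617
purple 18 (333.0000305175781, 286.5000305175781) [ 0.4501 -0.1427] [0.0137 0.0137] 44.3707389831543
```

View pics/crop0.png

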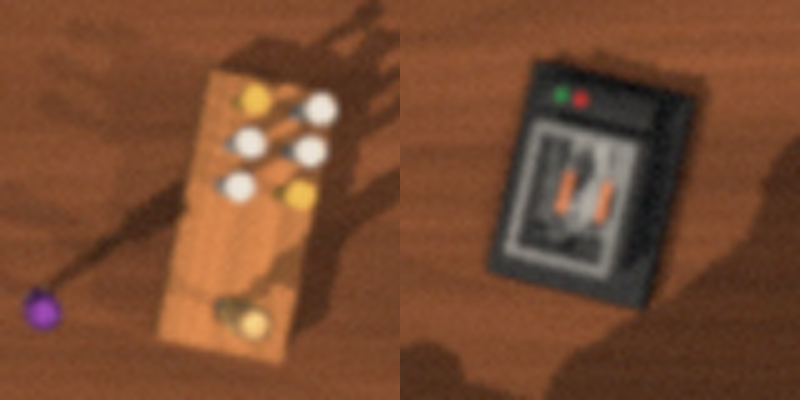

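The left half shows the rod's handle top at crop (254,322), the block edge from (160,335) to (212,70), and the stamps above. The right half shows the charger's grey rim with corners near (540,122), (640,140), (607,278) and (505,255).

```bash
python3 - <<'E'
from h import *
c=robot.get_calibration("top")
L=lambda p:[(325+(x-2)/5,225+(y-2)/5) for x,y in p]
R=lambda p:[(125+(x-402)/5,245+(y-2)/5) for x,y in p]
rod=plane(L([(254,322)]),c,.16)[0]; print("rod",rod)
b=plane(L([(160,335),(212,70),(285,362)]),c,.045); print("block",b,np.degrees(np.arctan2(*(b[1]-b[0])[::-1])),"hole",)
y=np.arctan2(*(b[1]-b[0])[::-1]); u=np.array([np.cos(y),np.sin(y)]); print("hole from block",(b[0]+b[2])/2+u*.02)
p=plane(R([(540,122),(640,140),(607,278),(505,255)]),c,.034); print("pocket",p.mean(0),np.linalg.norm(p-np.roll(p,1,0),axis=1),[np.degrees(np.arctan2(*d[::-1])) for d in (p[0]-p[3],p[1]-p[2])])
o=robot.get_obs(); yaw=o["ee_rot"][2]; print(np.degrees(yaw))
R=cv2.Rodrigues(np.array([0,0,yaw]))[0]@np.diag([1,-1,-1]); print("tool delta to rod mm",R.T@(np.r_[rod,.12]-o["tool_pos"])*1000)
E
```

```text
rod [ 0.44429865 -0.23325691]
block [[ 0.43154454 -0.20165154]
 [ 0.55707897 -0.22799745]
 [ 0.41799554 -0.26095482]] -11.852645202821432 hole
hole from block [ 0.44434362 -0.23541108]
pocket [0.45136691 0.27485801] [0.06690978 0.05052942 0.06874996 0.05200755] [np.float64(-15.312582099516167), np.float64(-13.970276046524457)]
161.21989237970436
tool delta to rod mm [-495.77518742 -627.3565492    98.44116028]
```

Request:
{"fn": "carry_out", "kwargs": {"increments": [[0,[0,0,0],-6.8],[0,[-26,-42.5,0],0],[0,[-26,-42.5,0],0],[0,[-26,-42.5,0],0],[0,[-26,-42.5,0],0],[0,[-26,-42.5,0],0],[0,[-26,-42.5,0],0],[0,[-26,-42.5,0],0]]}}

```text
time: 0.9
tool_pos: [0.2932, 0.1901, 0.2192]
ee_rot: [3.142, 0.0, 2.933]
wrist_force: [0.9, -0.1, -0.0]
width: 0.0938
finger_force: 0.0
```

Request:
{"fn": "carry_out", "kwargs": {"increments": [[60,[-26,-42.5,0],0],[60,[-26,-42.5,0],0],[60,[-26,-42.5,0],0],[60,[-26,-42.5,0],0],[60,[-26,-42.5,0],0],[60,[-26,-42.5,0],0],[60,[-26,-42.5,0],0],[60,[-26,-42.5,0],0]]}}

```text
time: 1.7
tool_pos: [0.4262, -0.1859, 0.219]
ee_rot: [3.141, -0.0, 2.932]
wrist_force: [0.3, 0.9, 0.9]
width: 0.0717
finger_force: 0.0
```

Request:
{"fn": "carry_out", "kwargs": {"increments": [[60,[0,0,0],0],[60,[0,0,0],0],[60,[0,0,0],0]]}}

```text
time: 2.0
tool_pos: [0.4259, -0.1828, 0.2193]
ee_rot: [3.141, -0.001, 2.933]
wrist_force: [0.0, 0.8, 0.1]
width: 0.0716
finger_force: 0.0
```

```bash
cat >> h.py <<'E'
def delta(x,y,z,yaw):
    o=robot.get_obs(); t=np.radians(yaw); c,s=np.cos(t),np.sin(t)
    d=np.array([x,y,z])-o["tool_pos"]; tw=-(yaw-np.degrees(o["ee_rot"][2]))
    print("twist",round((tw+180)%360-180,2),"then shift",np.round(1000*np.array([c*d[0]+s*d[1],s*d[0]-c*d[1],-d[2]]),1),"t",round(o["time"],2),"F",np.round(o["wrist_force"],1),"tcp",np.round(o["tool_pos"],4),"yaw",round(np.degrees(o["ee_rot"][2]),1),"w",round(o["width"],4))
E
python3 - <<'E'
from h import *
print(robot.get_obs()["ee_rot"])
delta(.4443,-.234,.125,168)
c=robot.get_calibration("wrist"); im=robot.snapshot("wrist"); cv2.imwrite("pics/w1.png",im)
print(proj([[.4443,-.234,.16],[.4443,-.234,.125],[.4443,-.234,.045]],c))
E
```

```text
[ 3.14076063e+00 -6.83445056e-04  2.93338568e+00]
twist 0.07 then shift [-28.7 -46.3  94.3] t 2.0 F [0.  0.8 0.1] tcp [ 0.4259 -0.1828  0.2193] yaw 168.1 w 0.0716
[[239.81102483 308.77020682]
 [248.96967679 285.56702207]
 [263.46321033 248.86585525]]
```

View pics/w1.png

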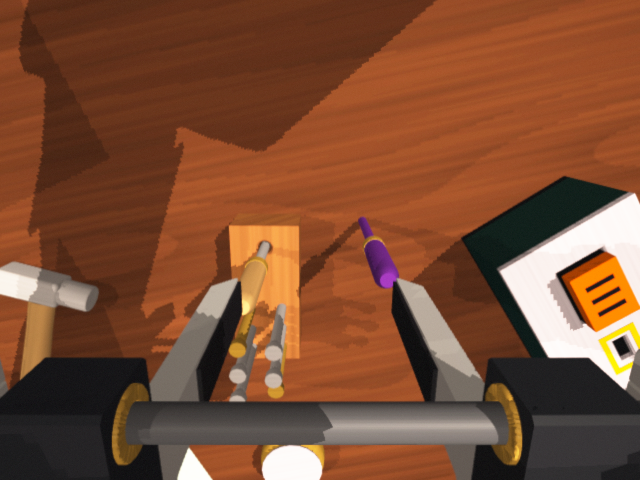

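The rod stands at (265,243), at its foot, to about (250,310), where the left finger partly hides it. It lies a few px right of the projection. I'll hover over it and centre it against the fingers' midline.

Request:
{"fn": "carry_out", "kwargs": {"increments": [[60,[-14.5,-22.5,0],0],[60,[-14.5,-22.5,0],0],[60,[0,0,15],0],[60,[0,0,15],0],[60,[0,0,0],0],[60,[0,0,0],0]]}}

```text
time: 2.65
tool_pos: [0.4446, -0.2324, 0.1886]
ee_rot: [3.141, -0.002, 2.934]
wrist_force: [0.1, -0.9, -0.5]
width: 0.0717
finger_force: 0.0
```

```bash
python3 - <<'E'
from h import *
delta(.4443,-.232,.125,168)
c=robot.get_calibration("wrist"); im=robot.snapshot("wrist"); cv2.imwrite("pics/w2.png",im)
T=robot.get_obs()["tool_pos"]
print(proj([[*T],[.4443,-.232,.16],[.4443,-.232,.045]],c))
cv2.imwrite("pics/w2c.png",cv2.resize(im[180:420,180:460],(700,600)))
E
```

```text
twist 0.1 then shift [ 0.4  0.3 63.6] t 2.65 F [ 0.1 -0.9 -0.5] tcp [ 0.4446 -0.2324  0.1886] yaw 168.1 w 0.0717
[[315.66633558 312.97573409]
 [317.0591581  284.64249315]
 [316.86420662 226.12640368]]
```

View pics/w2c.png

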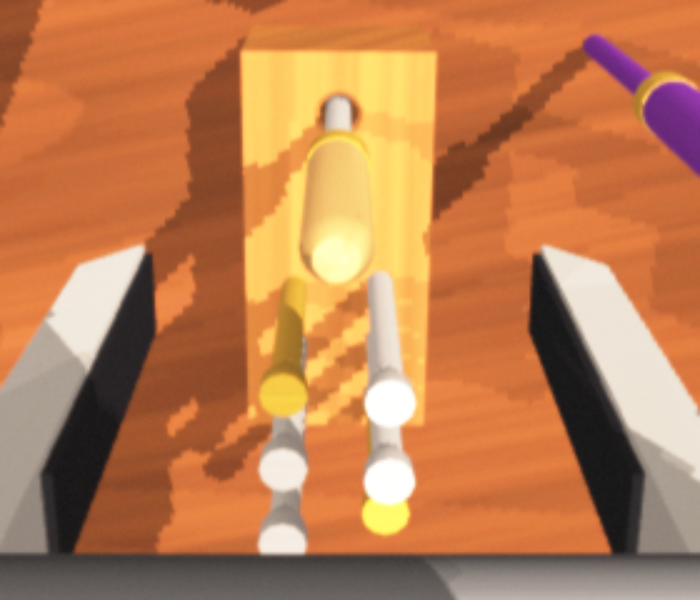

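Midway between the fingers is crop x≈343. The rod top is at 337 and its foot at 339, so the rod is about 1 mm to the left. I'll correct for that, descend and grip.

Request:
{"fn": "carry_out", "kwargs": {"increments": [[60,[0.6,-0.8,17],0],[60,[0,0,17],0],[60,[0,0,17],0],[60,[0,0,17],0],[60,[0,0,0],0],[100,[0,0,0],0],[180,[0,0,0],0],[255,[0,0,0],0]]}}

```text
time: 3.5
tool_pos: [0.4452, -0.2349, 0.1229]
ee_rot: [-3.141, 0.002, 2.933]
wrist_force: [0.3, -0.0, 0.3]
width: 0.0511
finger_force: 0.0
```

Request:
{"fn": "carry_out", "kwargs": {"increments": [[255,[0,0,0],0],[255,[0,0,0],0],[255,[0,0,0],0],[255,[0,0,0],0],[255,[0,0,0],0]]}}

```text
time: 4.0
tool_pos: [0.4445, -0.2346, 0.1215]
ee_rot: [-3.142, -0.0, 2.932]
wrist_force: [0.1, -0.4, 0.3]
width: 0.0152
finger_force: 30.0
```

Request:
{"fn": "carry_out", "kwargs": {"increments": [[255,[0,0,-20],0],[255,[0,0,-30],0],[255,[0,0,-40],-8.4],[255,[0,0,-40],-8.4],[255,[0,0,0],-8.4],[255,[0,0,0],-8.4]]}}

```text
time: 4.6
tool_pos: [0.4452, -0.235, 0.2535]
ee_rot: [-3.138, 0.002, -2.758]
wrist_force: [0.8, -0.4, -1.3]
width: 0.0155
finger_force: 30.0
```

Request:
{"fn": "carry_out", "kwargs": {"increments": [[255,[-28,26,0],0],[255,[-28,26,0],0],[255,[-28,26,0],0],[255,[-28,26,0],0],[255,[-28,26,0],0],[255,[-28,26,0],0],[255,[-28,26,0],0],[255,[-28,26,0],0]]}}

```text
time: 5.4
tool_pos: [0.5765, 0.0429, 0.2511]
ee_rot: [3.141, -0.0, -2.764]
wrist_force: [0.0, 0.1, -0.8]
width: 0.0157
finger_force: 30.0
```

Request:
{"fn": "carry_out", "kwargs": {"increments": [[255,[0,0,15],0],[255,[0,0,15],0],[255,[0,0,0],0],[255,[0,0,0],0]]}}

```text
time: 5.8
tool_pos: [0.5753, 0.0402, 0.2205]
ee_rot: [3.141, -0.002, -2.766]
wrist_force: [-0.7, -0.3, -0.2]
width: 0.0157
finger_force: 30.0
```

```bash
python3 - <<'E'
from h import *
delta(.5763,.0415,.2215,201.6)
c=robot.get_calibration("wrist"); im=robot.snapshot("wrist"); cv2.imwrite("pics/w3.png",im)
T=robot.get_obs()["tool_pos"]
print(proj([T-[0,0,.1115],T-[0,0,.0315],[.5763,.0415,.09]],c))
cv2.imwrite("pics/w3c.png",cv2.resize(im[150:390,180:460],(700,600)))
for b in blobs(im,(20,130,120),(35,255,255),(200,130,440,400),3): print(cv2.minAreaRect(b))
E
```

```text
twist -0.08 then shift [-1.4  0.9 -1. ] t 5.8 F [-0.7 -0.3 -0.2] tcp [0.5753 0.0402 0.2205] yaw -158.5 w 0.0157
[[315.93202078 239.6272467 ]
 [315.71818813 284.7242079 ]
 [317.36697401 233.09384909]]
((320.5, 234.0), (50.0, 39.0), 90.0)
```

View pics/w3c.png

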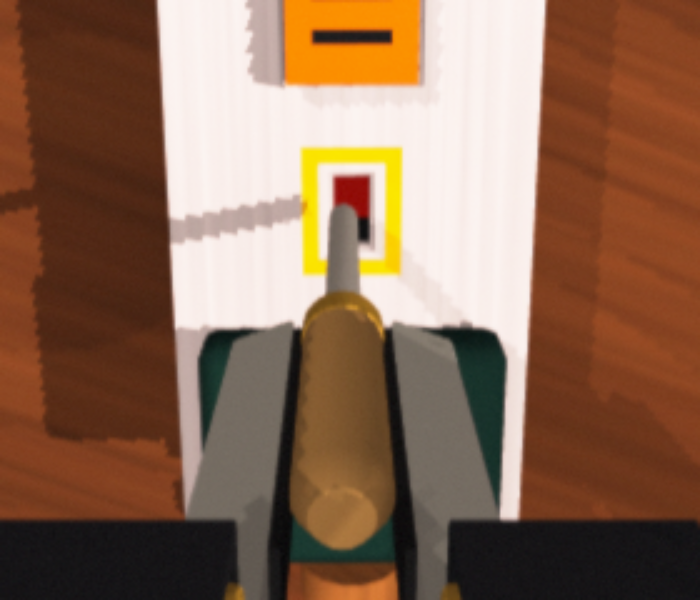

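The tip is at crop (343,212) → image (317.2,234.8). The yellow frame is centred at (320.5,234), so the slot is a little to the right.

```bash
python3 - <<'E'
from h import *
c=robot.get_calibration("wrist"); z=robot.get_obs()["tool_pos"][2]
im=cv2.imread("pics/w3.png")
def m2(v): y=np.radians(21.6); return np.array([np.cos(y)*v[0]+np.sin(y)*v[1],-np.sin(y)*v[0]+np.cos(y)*v[1]])
s=plane([(320.5,234)],c,.09)[0]
for px in [(317,234.5),(316.8,237)]:
    t=plane([px],c,z-.1115)[0]; print(s,t,"slot-tip machine mm",m2(s-t)*1e3)
b=max(blobs(im,(20,130,120),(35,255,255),(200,130,440,400),3),key=len); q=cv2.minAreaRect(plane(b[:,0],c,.09).astype(np.float32)); print(q)
E
```

```text
[0.57707837 0.04407192] [0.57297553 0.03960138] slot-tip machine mm [5.46043631 2.6462385 ]
[0.57707837 0.04407192] [0.57473577 0.04014528] slot-tip machine mm [3.62358288 2.78852899]
((0.5774388909339905, 0.0441281795501709), (0.03931000083684921, 0.029687851667404175), 21.551477432250977)
```

Request:
{"fn": "carry_out", "kwargs": {"increments": [[255,[-4,2.7,0],0],[255,[0,0,6],0],[255,[0,0,6],0],[255,[0,0,0],0],[255,[0,0,0],0],[255,[0,0,0],0]]}}

```text
time: 6.45
tool_pos: [0.5789, 0.0453, 0.2095]
ee_rot: [3.142, 0.0, -2.764]
wrist_force: [0.1, 0.6, -0.7]
width: 0.0152
finger_force: 30.0
```

```bash
python3 - <<'E'
from h import *
delta(.5774,.0441,.2215,201.6)
c=robot.get_calibration("wrist"); im=robot.snapshot("wrist"); cv2.imwrite("pics/w4.png",im)
T=robot.get_obs()["tool_pos"]
print(proj([T-[0,0,.1115]],c))
cv2.imwrite("pics/w4c.png",cv2.resize(im[180:300,260:380],(600,600)))
for b in blobs(im,(20,130,120),(35,255,255),(200,130,440,400),3): print(cv2.minAreaRect(b))
E
```

```text
twist 0.02 then shift [  1.8  -0.6 -12. ] t 6.45 F [ 0.1  0.6 -0.7] tcp [0.5789 0.0453 0.2095] yaw -158.4 w 0.0152
[[316.26504488 238.36442732]]
((315.5, 231.0), (52.0, 41.0), 90.0)
```

View pics/w4c.png

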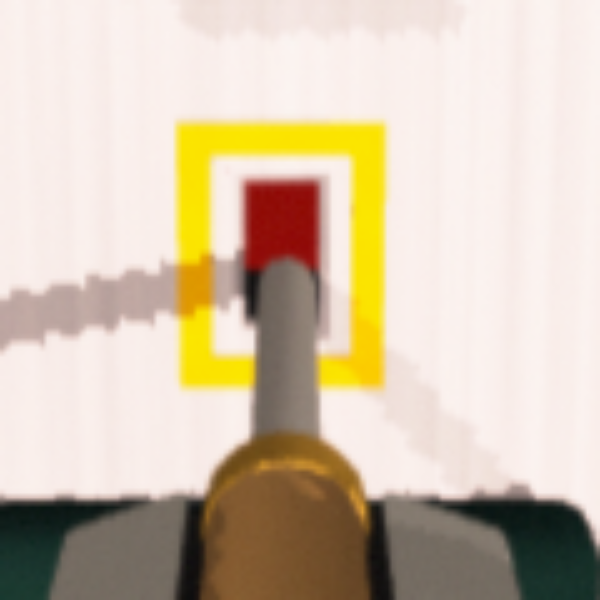

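The slot centre is at crop x≈282 and the tip at x≈286, about 0.6 mm right and 3 mm too far toward the hump. I'll correct that and then enter the slot.

Request:
{"fn": "carry_out", "kwargs": {"increments": [[255,[3,-0.6,0],0],[255,[0,0,3],0],[255,[0,0,3],0],[255,[0,0,3],0],[255,[0,0,2],0],[255,[0,0,0],0]]}}

```text
time: 7.1
tool_pos: [0.576, 0.0437, 0.1978]
ee_rot: [3.141, -0.001, -2.764]
wrist_force: [0.1, -0.3, -0.7]
width: 0.0156
finger_force: 30.0
```

Request:
{"fn": "carry_out", "kwargs": {"increments": [[255,[0,0,3],0],[255,[0,0,3],0],[255,[0,0,3],0],[255,[0,0,3],0],[255,[0,0,2],0],[255,[0,0,0],0]]}}

```text
time: 7.7
tool_pos: [0.5761, 0.0437, 0.184]
ee_rot: [3.141, -0.001, -2.764]
wrist_force: [0.4, 0.3, -0.3]
width: 0.0156
finger_force: 30.0
```

Request:
{"fn": "carry_out", "kwargs": {"increments": [[255,[0,0,2],0],[255,[0,0,2],0],[255,[0,0,1],0],[255,[0,0,0],0]]}}

```text
time: 8.1
tool_pos: [0.5762, 0.0437, 0.1792]
ee_rot: [3.141, -0.0, -2.764]
wrist_force: [-0.4, -0.1, -1.3]
width: 0.0154
finger_force: 30.0
```

Request:
{"fn": "carry_out", "kwargs": {"increments": [[255,[0,0,2],0],[255,[0,0,2],0],[255,[0,0,0],0],[255,[0,0,0],0]]}}

```text
time: 8.5
tool_pos: [0.5762, 0.0437, 0.1754]
ee_rot: [3.141, -0.0, -2.764]
wrist_force: [0.3, 0.9, -0.3]
width: 0.0154
finger_force: 30.0
```

Request:
{"fn": "carry_out", "kwargs": {"increments": [[255,[0,0,2],0],[255,[0,0,2],0],[255,[0,0,0],0],[255,[0,0,0],0]]}}

```text
time: 8.9
tool_pos: [0.5762, 0.0437, 0.1713]
ee_rot: [3.141, -0.0, -2.764]
wrist_force: [0.4, 0.5, 0.3]
width: 0.0155
finger_force: 30.0
```

Request:
{"fn": "carry_out", "kwargs": {"increments": [[255,[0,0,1],0],[255,[0,0,1],0],[255,[0,0,0],0],[255,[0,0,0],0]]}}

```text
time: 9.3
tool_pos: [0.5763, 0.0437, 0.1694]
ee_rot: [3.141, -0.0, -2.764]
wrist_force: [-0.4, 0.1, -0.2]
width: 0.0155
finger_force: 30.0
```

Request:
{"fn": "carry_out", "kwargs": {"increments": [[255,[0,0,2],0],[255,[0,0,2],0],[255,[0,0,0],0],[255,[0,0,0],0]]}}

```text
time: 9.7
tool_pos: [0.5769, 0.0438, 0.1666]
ee_rot: [-3.141, 0.002, -2.764]
wrist_force: [0.3, 1.2, 5.3]
width: 0.0155
finger_force: 30.0
```

Request:
{"fn": "carry_out", "kwargs": {"increments": [[255,[0,0,1.5],0],[255,[0,0,1.5],0],[255,[0,0,0],0],[255,[0,0,0],0]]}}

```text
time: 10.1
tool_pos: [0.5776, 0.0441, 0.1642]
ee_rot: [-3.141, 0.005, -2.764]
wrist_force: [1.1, 0.2, 6.7]
width: 0.0157
finger_force: 30.0
```

Request:
{"fn": "carry_out", "kwargs": {"increments": [[255,[0,0,1],0],[255,[0,0,0],0],[255,[0,0,0],0]]}}

```text
time: 10.4
tool_pos: [0.5779, 0.0442, 0.1635]
ee_rot: [-3.141, 0.005, -2.764]
wrist_force: [1.5, 1.0, 6.9]
width: 0.0153
finger_force: 30.0
```

Request:
{"fn": "carry_out", "kwargs": {"increments": [[255,[0,0,1],0],[255,[0,0,0],0],[255,[0,0,1],0],[255,[0,0,0],0],[255,[0,0,0],0]]}}

```text
time: 10.9
tool_pos: [0.5783, 0.0443, 0.1619]
ee_rot: [-3.14, 0.007, -2.764]
wrist_force: [1.7, 1.3, 7.0]
width: 0.0153
finger_force: 30.0
```

```bash
cat > pk.py <<'E'
from h import *
delta(.5774,.0441,.16,201.6)
for n,b in (("top",(235,235,285,280)),("side",(240,200,290,240))):
    im=robot.snapshot(n)
    for i in (cv2.imread(f"pics/{n}0.png"),im):
        q=blobs(i,(5,150,150),(19,255,255),b,1)[0]; print(n,cv2.boundingRect(q),cv2.contourArea(q))
E
python3 pk.py
```

```text
twist 0.04 then shift [0.9 0.1 1.9] t 10.9 F [1.7 1.3 7. ] tcp [0.5783 0.0443 0.1619] yaw -158.4 w 0.0153
top (251, 245, 22, 25) 311.5
top (254, 244, 18, 26) 293.0
side (251, 216, 26, 18) 250.0
side (251, 215, 28, 18) 256.0
```

Request:
{"fn": "carry_out", "kwargs": {"increments": [[255,[0,0,1],0],[255,[0,0,0],0],[255,[0,0,1],0],[255,[0,0,0],0],[255,[0,0,0],0],[255,[0,0,0],0]]}}

```text
time: 11.6
tool_pos: [0.5787, 0.0444, 0.1602]
ee_rot: [-3.14, 0.008, -2.764]
wrist_force: [2.5, 1.6, 7.5]
width: 0.0156
finger_force: 30.0
```

```bash
python3 pk.py
```

```text
twist 0.04 then shift [1.3 0.2 0.2] t 11.6 F [2.5 1.6 7.5] tcp [0.5787 0.0444 0.1602] yaw -158.4 w 0.0156
top (251, 245, 22, 25) 311.5
top (254, 245, 19, 25) 293.0
side (251, 216, 26, 18) 250.0
side (250, 213, 28, 17) 260.5
```

Request:
{"fn": "carry_out", "kwargs": {"increments": [[255,[0,0,0],0],[255,[0,0,0],0],[255,[0,0,0],0],[255,[0,0,0],0],[255,[0,0,0],0],[255,[0,0,0],0],[255,[0,0,0],0],[255,[0,0,0],0]]}}

```text
time: 12.5
tool_pos: [0.5787, 0.0444, 0.1602]
ee_rot: [-3.14, 0.008, -2.764]
wrist_force: [2.4, 1.4, 7.8]
width: 0.0154
finger_force: 30.0
```

```bash
python3 pk.py
```

```text
twist 0.04 then shift [1.3 0.2 0.2] t 12.5 F [2.4 1.4 7.8] tcp [0.5787 0.0444 0.1602] yaw -158.4 w 0.0154
top (251, 245, 22, 25) 311.5
top (254, 245, 18, 25) 297.0
side (251, 216, 26, 18) 250.0
side (250, 211, 28, 17) 261.0
```

Request:
{"fn": "carry_out", "kwargs": {"increments": [[255,[0,0,0],0],[255,[0,0,0],0],[255,[0,0,0],0],[255,[0,0,0],0],[255,[0,0,0],0],[255,[0,0,0],0]]}}

```text
time: 13.2
tool_pos: [0.5787, 0.0444, 0.1602]
ee_rot: [-3.14, 0.008, -2.764]
wrist_force: [2.2, 1.8, 8.5]
width: 0.0156
finger_force: 30.0
```

```bash
python3 pk.py; python3 - <<'E'
from h import *
c=robot.get_calibration("side"); print(proj([[.5152,.0175,z] for z in (.104,.119)],c))
E
```

```text
twist 0.04 then shift [1.3 0.2 0.2] t 13.2 F [2.2 1.8 8.5] tcp [0.5787 0.0444 0.1602] yaw -158.4 w 0.0156
top (251, 245, 22, 25) 311.5
top (254, 245, 18, 25) 296.0
side (251, 216, 26, 18) 250.0
side (250, 211, 28, 17) 261.0
[[264.01954671 223.94606176]
 [263.77105746 217.83544086]]
```

The pack is up: the orange cap rose about 6 px in the side view, which is what 15 mm should give. Now I'll withdraw the rod.

Request:
{"fn": "carry_out", "kwargs": {"increments": [[255,[0,0,-15],0],[255,[0,0,-30],0],[255,[0,0,-30],0],[255,[0,0,-20],0],[255,[0,0,0],0],[255,[0,0,0],0]]}}

```text
time: 13.9
tool_pos: [0.5759, 0.0435, 0.2516]
ee_rot: [3.141, -0.001, -2.764]
wrist_force: [0.0, -1.0, -0.2]
width: 0.0155
finger_force: 30.0
```

```bash
python3 - <<'E'
from h import *
delta(.4445,-.2346,.2515,201.6)
E
python3 pk.py
```

```text
twist 0.01 then shift [ 2.245e+02 -2.102e+02  1.000e-01] t 13.9 F [ 0.  -1.  -0.2] tcp [0.5759 0.0435 0.2516] yaw -158.4 w 0.0155
twist 0.01 then shift [-1.6 -0.  91.6] t 13.9 F [ 0.  -1.  -0.2] tcp [0.5759 0.0435 0.2516] yaw -158.4 w 0.0155
top (251, 245, 22, 25) 311.5
top (250, 245, 23, 26) 310.0
side (251, 216, 26, 18) 250.0
side (250, 211, 27, 18) 264.5
```

Request:
{"fn": "carry_out", "kwargs": {"increments": [[255,[28,-26.3,0],0],[255,[28,-26.3,0],0],[255,[28,-26.3,0],0],[255,[28,-26.3,0],0],[255,[28,-26.3,0],0],[255,[28,-26.3,0],0],[255,[28,-26.3,0],0],[255,[28,-26.3,0],0]]}}

```text
time: 14.8
tool_pos: [0.4439, -0.2352, 0.2503]
ee_rot: [3.138, -0.002, -2.764]
wrist_force: [1.7, -0.1, -0.3]
width: 0.0154
finger_force: 30.0
```

Request:
{"fn": "carry_out", "kwargs": {"increments": [[255,[0,0,15],8.4],[255,[0,0,20],8.4],[255,[0,0,20],8.4],[255,[0,0,20],8.4],[255,[0,0,10],0],[255,[0,0,0],0],[255,[0,0,0],0]]}}

```text
time: 15.5
tool_pos: [0.4455, -0.2344, 0.1674]
ee_rot: [3.141, -0.0, 2.935]
wrist_force: [-0.1, 0.5, 0.1]
width: 0.0154
finger_force: 30.0
```

```bash
python3 - <<'E'
from h import *
delta(.4445,-.2346,.1215,168)
c=robot.get_calibration("wrist"); im=robot.snapshot("wrist"); cv2.imwrite("pics/w5.png",im)
T=robot.get_obs()["tool_pos"]
print(proj([T-[0,0,.1115],[.4445,-.2346,.045]],c))
cv2.imwrite("pics/w5c.png",cv2.resize(im[180:300,260:380],(600,600)))
E
```

```text
twist 0.14 then shift [ 1.  -0.4 45.9] t 15.5 F [-0.1  0.5  0.1] tcp [ 0.4455 -0.2344  0.1674] yaw 168.1 w 0.0154
[[316.3786924  239.26147103]
 [316.0809591  232.75075815]]
```

View pics/w5c.png

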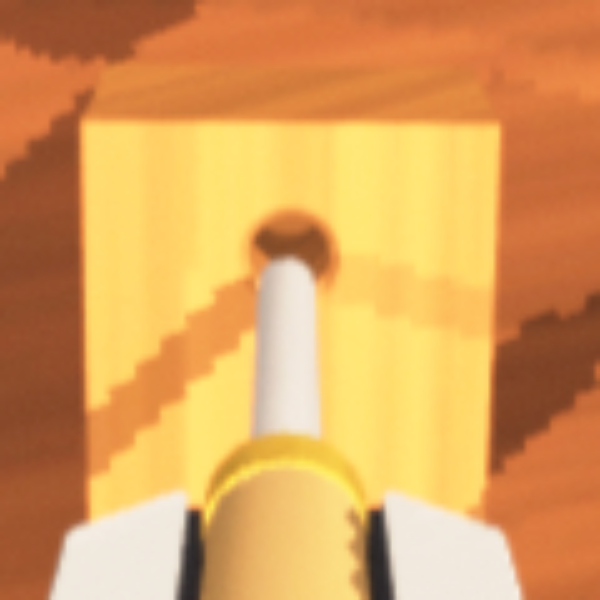

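The tip is at crop (287,~280) and the hole centre at (292,248). That calls for about +0.5 mm in y and +1.8 mm in x, then a descent.

Request:
{"fn": "carry_out", "kwargs": {"increments": [[255,[1.8,0.5,0],0],[255,[0,0,5],0],[255,[0,0,5],0],[255,[0,0,4],0],[255,[0,0,4],0],[255,[0,0,0],0]]}}

```text
time: 16.15
tool_pos: [0.4435, -0.2333, 0.1484]
ee_rot: [3.141, -0.002, 2.933]
wrist_force: [0.2, -0.4, -0.7]
width: 0.0155
finger_force: 30.0
```

Request:
{"fn": "carry_out", "kwargs": {"increments": [[255,[0,0,6],0],[255,[0,0,6],0],[255,[0,0,6],0],[255,[0,0,6],0],[255,[0,0,0],0],[255,[0,0,0],0]]}}

```text
time: 16.75
tool_pos: [0.4438, -0.2335, 0.1252]
ee_rot: [3.141, -0.0, 2.932]
wrist_force: [0.4, 0.1, -0.7]
width: 0.0154
finger_force: 30.0
```

Request:
{"fn": "carry_out", "kwargs": {"increments": [[255,[0,0,2],0],[255,[0,0,1],0],[255,[0,0,0],0],[220,[0,0,0],0],[120,[0,0,0],0],[90,[0,0,0],0],[90,[0,0,0],0],[90,[0,0,0],0]]}}

```text
time: 17.55
tool_pos: [0.444, -0.2336, 0.1226]
ee_rot: [-3.142, 0.0, 2.933]
wrist_force: [-0.2, 0.6, 0.2]
width: 0.0441
finger_force: 0.0
```

Request:
{"fn": "carry_out", "kwargs": {"increments": [[80,[0,0,-15],0],[80,[0,0,-30],0],[80,[0,0,-35],0],[80,[0,0,-30],-8.4],[80,[0,0,0],-8.4],[80,[0,0,0],-8.4],[80,[0,0,0],-8.4],[80,[0,0,0],0]]}}

```text
time: 18.35
tool_pos: [0.4439, -0.2336, 0.2326]
ee_rot: [-3.141, 0.0, -2.765]
wrist_force: [0.1, -0.2, 0.2]
width: 0.0644
finger_force: 0.0
```

```bash
python3 - <<'E'
from h import *
delta(.5152,.0175,.232,201.6)
for n in("top","side"):cv2.imwrite(f"pics/{n}1.png",robot.snapshot(n))
im=cv2.imread("pics/top1.png"); c=robot.get_calibration("top")
q=blobs(im,(5,150,150),(19,255,255),(235,235,285,280),1)[0]; print(cv2.minAreaRect(plane(q[:,0],c,.119).astype(np.float32)))
a=cv2.imread("pics/side0.png");b=cv2.imread("pics/side1.png")
cv2.imwrite("pics/side1c.png",np.hstack([cv2.resize(i[240:360,230:390],(400,300)) for i in(a,b)]))
E
```

```text
twist 0.0 then shift [-158.7  207.2    0.6] t 18.35 F [ 0.1 -0.2  0.2] tcp [ 0.4439 -0.2336  0.2326] yaw -158.4 w 0.0644
((0.5144889950752258, 0.016462918370962143), (0.04815507307648659, 0.036110736429691315), 21.568008422851562)
```

View pics/side1c.png

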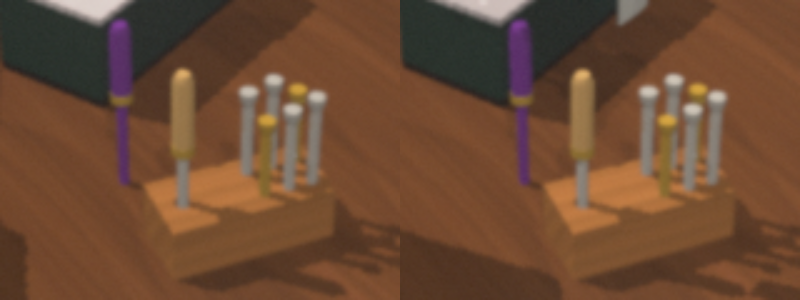

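The rod stands in its hole exactly as it did at the start. Next I'll move over the pack and measure its cap with the wrist camera.

Request:
{"fn": "carry_out", "kwargs": {"increments": [[80,[-20,26,0],0],[80,[-20,26,0],0],[80,[-20,26,0],0],[80,[-20,26,0],0],[80,[-20,26,0],0],[80,[-20,26,0],0],[80,[-20,26,0],0],[80,[-20,26,0],0]]}}

```text
time: 19.25
tool_pos: [0.5162, 0.0201, 0.2325]
ee_rot: [-3.142, 0.0, -2.767]
wrist_force: [-0.0, 0.6, 0.2]
width: 0.0644
finger_force: 0.0
```

Request:
{"fn": "carry_out", "kwargs": {"increments": [[80,[0,0,30],0],[80,[0,0,30],0],[80,[0,0,0],0],[80,[0,0,0],0],[80,[0,0,0],0]]}}

```text
time: 19.75
tool_pos: [0.517, 0.0184, 0.1745]
ee_rot: [-3.14, 0.003, -2.766]
wrist_force: [0.5, -0.7, 1.2]
width: 0.0645
finger_force: 0.0
```

```bash
python3 - <<'E'
from h import *
delta(.5153,.0187,.108,201.6)
c=robot.get_calibration("wrist"); im=robot.snapshot("wrist"); cv2.imwrite("pics/w6.png",im)
T=robot.get_obs()["tool_pos"]
print(proj([T+[0,0,.014],T-[0,0,.014],[.5153,.0187,.119]],c))
q=blobs(im,(5,150,150),(19,255,255),(180,100,460,420),1)[0]; print(cv2.boundingRect(q),cv2.minAreaRect(plane(q[:,0],c,.119).astype(np.float32)))
cv2.imwrite("pics/w6c.png",cv2.resize(im[150:450,120:520],(800,600)))
E
```

```text
twist -0.05 then shift [ 1.5  0.9 66.5] t 19.75 F [ 0.5 -0.7  1.2] tcp [0.517  0.0184 0.1745] yaw -158.5 w 0.0645
[[315.70730868 327.1572644 ]
 [315.93503893 297.797462  ]
 [317.85267836 263.82099471]]
(287, 215, 66, 87) ((0.512498676776886, 0.018425248563289642), (0.05219805985689163, 0.036619994789361954), 21.6281681060791)
```

View pics/w6c.png

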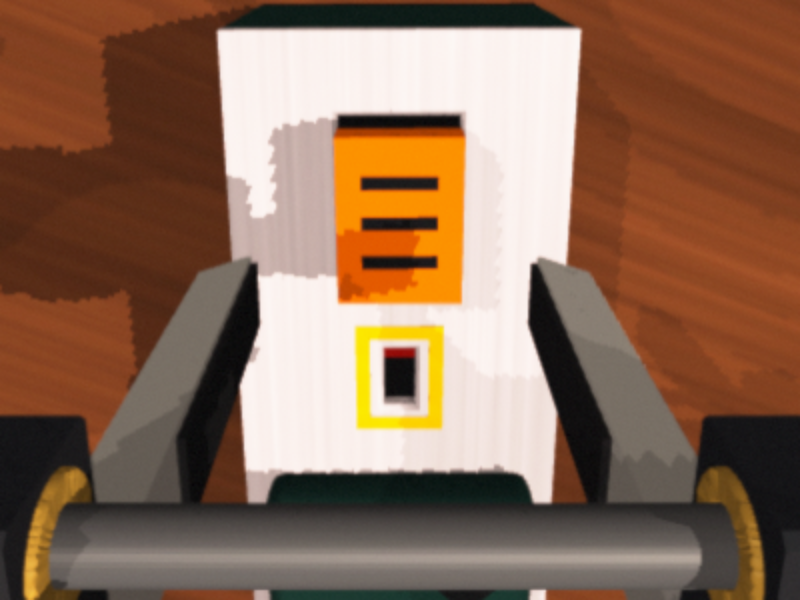

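The cap is centred at crop x≈400 and the fingers at ≈395. A shift of about +1.4 mm in y and +1.7 mm in x centres it. Then I descend and close.

Request:
{"fn": "carry_out", "kwargs": {"increments": [[80,[1.7,1.4,20],0],[80,[0,0,20],0],[80,[0,0,16],0],[80,[0,0,8],0],[80,[0,0,2],0],[80,[0,0,0],0],[80,[0,0,0],0]]}}

```text
time: 20.5
tool_pos: [0.5148, 0.0193, 0.1078]
ee_rot: [-3.141, 0.002, -2.764]
wrist_force: [0.1, 1.1, -0.4]
width: 0.0644
finger_force: 0.0
```

Request:
{"fn": "carry_out", "kwargs": {"increments": [[120,[0,0,0],0],[135,[0,0,0],0],[145,[0,0,0],0],[150,[0,0,0],0],[160,[0,0,0],0],[200,[0,0,0],0],[255,[0,0,0],0],[255,[0,0,0],0]]}}

```text
time: 21.3
tool_pos: [0.5141, 0.0191, 0.1066]
ee_rot: [-3.141, 0.0, -2.764]
wrist_force: [0.2, -2.1, 1.2]
width: 0.0361
finger_force: 30.0
```

Request:
{"fn": "carry_out", "kwargs": {"increments": [[255,[0,0,-4],0],[255,[0,0,-6],0],[255,[0,0,-8],0],[255,[0,0,-10],0],[255,[0,0,-12],0],[255,[0,0,-15],0],[255,[0,0,-15],0],[255,[0,0,-10],0]]}}

```text
time: 22.1
tool_pos: [0.514, 0.0193, 0.189]
ee_rot: [-3.141, 0.001, -2.764]
wrist_force: [0.1, -0.2, -3.4]
width: 0.0358
finger_force: 30.0
```

```bash
python3 - <<'E'
from h import *
delta(.4514,.2749,.187,165.4)
im=robot.snapshot("side"); cv2.imwrite("pics/side2.png",im)
q=blobs(im,(5,150,150),(19,255,255),(230,140,300,240),1)[0]; print(cv2.boundingRect(q))
E
```

```text
twist 36.22 then shift [125.  231.5   2. ] t 22.1 F [ 0.1 -0.2 -3.4] tcp [0.514  0.0193 0.189 ] yaw -158.4 w 0.0358
(247, 179, 19, 15)
```

Request:
{"fn": "carry_out", "kwargs": {"increments": [[255,[0,0,-6],7.2],[255,[0,0,0],7.2],[255,[0,0,0],7.2],[255,[0,0,0],7.2],[255,[0,0,0],7.4],[255,[25,25,0],0],[255,[25,25,0],0],[255,[25,25,0],0]]}}

```text
time: 22.95
tool_pos: [0.4592, 0.1115, 0.1925]
ee_rot: [-3.141, -0.001, 2.886]
wrist_force: [1.2, 0.3, -2.8]
width: 0.0358
finger_force: 30.0
```

Request:
{"fn": "carry_out", "kwargs": {"increments": [[255,[0,20,0],0],[255,[0,0,0],0],[255,[0,0,0],0],[255,[0,0,0],0]]}}

```text
time: 23.35
tool_pos: [0.4653, 0.1293, 0.1925]
ee_rot: [-3.141, -0.0, 2.886]
wrist_force: [0.3, 0.7, -2.8]
width: 0.0354
finger_force: 30.0
```

```bash
python3 - <<'E'
from h import *
delta(.4514,.2749,.187,165.4)
im=robot.snapshot("wrist"); cv2.imwrite("pics/w7.png",im); c=robot.get_calibration("wrist")
y=np.radians(-14.6); u=np.array([np.cos(y),np.sin(y)]); v=np.array([-u[1],u[0]])
print("predicted rim corners",proj([np.r_[np.array([.4514,.2749])+a*.033*u+b*.026*v,.034] for a in(-1,1) for b in (-1,1)],c).round())
t=cv2.imread("pics/top0.png"); ct=robot.get_calibration("top")
for lo in (70,90,110):
    for b in blobs(t,(0,0,lo),(180,70,255),(143,262,183,304),1):
        print(lo,cv2.minAreaRect(plane(cv2.convexHull(b)[:,0],ct,.034).astype(np.float32)))
P=proj([[.4514,.2749,.034]],c)[0]; x0,y0=(max(0,int(k)-110) for k in P)
for lo in (70,90,110,130):
    for b in blobs(im,(0,0,lo),(180,60,255),(x0,y0,min(640,x0+220),min(480,y0+220)),2):
        print("w",lo,cv2.boundingRect(b),cv2.minAreaRect(plane(cv2.convexHull(b)[:,0],c,.034).astype(np.float32)))
E
```

```text
twist -0.04 then shift [ 50.1 137.4   5.5] t 23.35 F [ 0.3  0.7 -2.8] tcp [0.4653 0.1293 0.1925] yaw 165.4 w 0.0354
predicted rim corners [[464. 115.]
 [532. 116.]
 [455. 201.]
 [520. 201.]]
70 ((0.4511922001838684, 0.2760295569896698), (0.05692972242832184, 0.07074800133705139), 76.24290466308594)
90 ((0.4512377083301544, 0.27604544162750244), (0.054231539368629456, 0.06842086464166641), 76.45982360839844)
110 ((0.451445072889328, 0.2759588956832886), (0.051820386201143265, 0.06544817239046097), 76.20881652832031)
w 70 (451, 113, 84, 89) ((0.449866384267807, 0.2738075256347656), (0.06053442880511284, 0.06834958493709564), 76.85240173339844)
w 70 (441, 99, 27, 8) ((0.4014168381690979, 0.2525463104248047), (0.019438978284597397, 0.004862183704972267), 78.08900451660156)
w 90 (456, 114, 79, 88) ((0.45077845454216003, 0.2755798101425171), (0.05564803257584572, 0.06707724928855896), 76.41439056396484)
w 90 (459, 133, 2, 2) ((0.4251739978790283, 0.2531389892101288), (0.001124906470067799, 0.0005106317112222314), 33.873626708984375)
w 110 (458, 114, 77, 88) ((0.4512085020542145, 0.2766316831111908), (0.05308802053332329, 0.06678032875061035), 76.3036117553711)
w 130 (458, 115, 76, 86) ((0.45120352506637573, 0.27664628624916077), (0.052769195288419724, 0.06624701619148254), 76.31199645996094)
```

```bash
python3 - <<'E'
from h import *
delta(.4503,.2762,.1025,166.2)
E
```

```text
twist -0.86 then shift [ 49.6 139.1  90. ] t 23.4 F [ 0.4  0.6 -3.3] tcp [0.4653 0.1293 0.1925] yaw 165.3 w 0.0359
```

Request:
{"fn": "carry_out", "kwargs": {"increments": [[255,[0,0,0],-0.8],[255,[9.9,27.8,0],0],[255,[9.9,27.8,0],0],[255,[9.9,27.8,0],0],[255,[9.9,27.8,0],0],[255,[9.9,27.8,0],0],[255,[0,0,0],0],[255,[0,0,0],0]]}}

```text
time: 24.2
tool_pos: [0.4503, 0.2767, 0.1922]
ee_rot: [-3.14, -0.0, 2.902]
wrist_force: [0.0, 0.3, -3.2]
width: 0.0359
finger_force: 30.0
```

```bash
python3 - <<'E'
from h import *
delta(.4503,.2762,.0776,166.2)
c=robot.get_calibration("top"); im=robot.snapshot("top")
E
```

```text
twist 0.07 then shift [-1.000e-01 -5.000e-01  1.146e+02] t 24.2 F [ 0.   0.3 -3.2] tcp [0.4503 0.2767 0.1922] yaw 166.3 w 0.0359
```

Request:
{"fn": "carry_out", "kwargs": {"increments": [[255,[0,-0.4,20],0],[255,[0,0,25],0],[255,[0,0,25],0],[255,[0,0,14],0],[255,[0,0,0],0],[255,[0,0,0],0]]}}

```text
time: 24.85
tool_pos: [0.4508, 0.2762, 0.1092]
ee_rot: [3.141, 0.001, 2.9]
wrist_force: [0.1, 0.6, -2.7]
width: 0.0357
finger_force: 30.0
```

Request:
{"fn": "carry_out", "kwargs": {"increments": [[255,[0,0,4],0],[255,[0,0,4],0],[255,[0,0,4],0],[255,[0,0,4],0],[255,[0,0,0],0],[255,[0,0,0],0]]}}

```text
time: 25.45
tool_pos: [0.4501, 0.2766, 0.0923]
ee_rot: [-3.141, -0.0, 2.901]
wrist_force: [0.0, 0.4, -3.0]
width: 0.0358
finger_force: 30.0
```

Request:
{"fn": "carry_out", "kwargs": {"increments": [[255,[0,0,4],0],[255,[0,0,4],0],[255,[0,0,3],0],[255,[0,0,2],0],[255,[0,0,0],0],[255,[0,0,0],0]]}}

```text
time: 26.05
tool_pos: [0.4502, 0.2766, 0.0795]
ee_rot: [3.142, -0.0, 2.901]
wrist_force: [0.7, -0.6, -3.4]
width: 0.0352
finger_force: 30.0
```

Request:
{"fn": "carry_out", "kwargs": {"increments": [[255,[0,0,1],0],[255,[0,0,1],0],[255,[0,0,0],0],[255,[0,0,0],0]]}}

```text
time: 26.45
tool_pos: [0.4503, 0.2767, 0.0776]
ee_rot: [3.141, 0.0, 2.901]
wrist_force: [0.4, -0.1, -3.1]
width: 0.0357
finger_force: 30.0
```

Weight is still carried, so I'll go a little further.

Request:
{"fn": "carry_out", "kwargs": {"increments": [[255,[0,0,1],0],[255,[0,0,0.5],0],[255,[0,0,0],0],[255,[0,0,0],0]]}}

```text
time: 26.85
tool_pos: [0.4504, 0.2766, 0.0775]
ee_rot: [3.141, 0.001, 2.901]
wrist_force: [-1.9, -1.7, 4.7]
width: 0.0358
finger_force: 30.0
```

The pack is seated: the force reversed to +4.7 N. Now I'll release and retreat.

Request:
{"fn": "carry_out", "kwargs": {"increments": [[220,[0,0,0],0],[140,[0,0,0],0],[100,[0,0,0],0],[80,[0,0,0],0],[60,[0,0,0],0],[60,[0,0,0],0],[60,[0,0,0],0]]}}

```text
time: 27.55
tool_pos: [0.4502, 0.2766, 0.0759]
ee_rot: [3.142, -0.0, 2.901]
wrist_force: [0.2, 0.2, -0.1]
width: 0.0719
finger_force: 0.0
```

Request:
{"fn": "carry_out", "kwargs": {"increments": [[60,[0,0,-10],0],[60,[0,0,-25],0],[60,[0,0,-35],0],[60,[0,0,-35],0],[60,[0,0,-20],0],[60,[20,-30,0],0],[60,[0,0,0],0],[60,[0,0,0],0]]}}

```text
time: 28.35
tool_pos: [0.4237, 0.2522, 0.2018]
ee_rot: [3.14, 0.001, 2.901]
wrist_force: [0.9, 0.2, 0.2]
width: 0.0716
finger_force: 0.0
```

```bash
python3 - <<'E'
from h import *
delta(.4503,.2762,.1,166.2)
c=robot.get_calibration("wrist"); im=robot.snapshot("wrist")
q=blobs(im,(5,150,150),(19,255,255),(0,0,640,430),1)[0]; print(cv2.boundingRect(q),cv2.minAreaRect(plane(q[:,0],c,.090).astype(np.float32)))
s=robot.snapshot("side"); a=cv2.imread("pics/side0.png")
for n,b in (("rod",(285,255,325,320)),("jar/tin/hammer",(365,265,540,440)),("jar",(245,165,282,200))):
    print(n,cv2.absdiff(s,a)[b[1]:b[3],b[0]:b[2]].mean())
cs=robot.get_calibration("side"); q=blobs(s,(5,150,150),(19,255,255),(150,150,245,235),1)[0]; print(cv2.boundingRect(q),proj([[.451,.276,.090]],cs))
E
```

```text
twist -0.0 then shift [-20.2  29.6 101.8] t 28.35 F [0.9 0.2 0.2] tcp [0.4237 0.2522 0.2018] yaw 166.2 w 0.0716
(0, 0, 640, 402) ((0.4155246615409851, 0.24809174239635468), (0.46617329120635986, 0.28787103295326233), 76.23702239990234)
rod 8.097692307692308
jar/tin/hammer 1.3944925170068028
jar 1.6239382239382238
(173, 186, 24, 13) [[185.15478815 191.05179922]]
```

```bash
python3 -c "
from bench import robot
print(robot.close_job())"
```

```text
the job is handed in; nothing more can be done
None
```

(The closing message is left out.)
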